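# Put the carving block back in its rack

### The job

A tin has been left standing in the empty middle bay of the block rack: lift it out and stand it upright, wholly on the round cork mat. Then push the wooden carving block along the bench into that bay, between the two pieces already packed there, until it is fully home against the back board. Leave everything else where it is, and never tip the tin over.

Things in the scene. Friction and masses are not known exactly. Their poses are not given: they have to be found in the camera images.
- rack: Fixed three-sided wooden rack, no floor, boards 12 mm thick, 36 mm high. Origin on the bench where the carving block's origin is when home. x points from the open mouth (robot side) to the back board (inner face x=+55 mm), y along that board. Side boards: x -45 to +55 mm, inner faces y=+-119.5 mm. The middle bay between the packed pieces spans y about -55 to +55 mm.
- carving_block: Wooden slab 110 mm long (x), 100 wide (y), 42 high, edges rounded 4 mm, dark sides, pale top with rosette; 0.3-0.56 kg; too wide to grasp. Origin: centre of underside. Starts before the rack's mouth, 135-165 mm short of home, up to 25 mm aside and turned up to 0.3 rad; its +x end goes in first. Home, its near end stands 10 mm proud of the side boards.
- tin: Plain closed metal tin, an upright cylinder 90 mm tall, 60 mm diameter up to 70 mm, and 62 mm diameter over the lid above; about 0.25 kg. It starts in the middle bay. Origin at the centre of its underside, z up.
- mat: Round cork mat, 110 mm diameter, 4 mm thick, fixed to the bench on the left or the right of the robot. Origin at the centre of its underside, at bench height; the tin standing on it has its origin at height 4 mm.
- dapping_block: Dark steel block packed in the rack against the +y side board and the back board: 94 mm (x) by 63 mm (y), 40 mm high, loose. Origin at the centre of its underside.
- oilstone: Oilstone in a wooden case packed in the rack against the -y side board and the back board: 94 mm (x) by 63 mm (y), 38 mm high, loose. Origin at the centre of its underside.
- pitch_bowl: Bystander: heavy dark round pitch bowl, 100 mm diameter, 54 mm high, on the other side of the bench from the mat. Origin at the centre of its underside.
- oil_jar: Bystander: amber jar, 52 mm diameter, 75 mm high, standing just behind the rack's back board. Origin at the centre of its underside.
- pliers: Bystander: pliers with red handles, 160 mm long, lying flat to the right of the rack. Origin on the bench under the middle.
- bowl: Bystander: orange bowl, 120 mm diameter, 55 mm high, far right. Origin at the centre of its underside.
- cup: Bystander: white mug, 76 mm diameter, 85 mm high, far left. Origin at the centre of its underside.
- brush: Bystander: brush 180 mm long lying flat to the left of the rack. Origin on the bench under it.
Things that resemble listed ones, but are neither listed nor needed, are in the scene too. What is shaped like the carving_block but purple or turquoise is not meant.

How it is judged:
By the outcome, as a careful person would: the job done as asked, in the order asked, and still so for the second after the job is handed in, with the robot touching nothing.
It also fails if it takes over 64 s, if anything falls off the work surface, if the arm or the gripper's body presses on something with over 40 N, if the wrist force passes 120 N, or if a joint passes its speed limit or range.

### The arm

A 6-joint arm with a two-finger parallel gripper is mounted at the origin on the work surface. World frame = base frame: x ahead of the robot, y to its left, z up, the work surface at z = 0. Lengths are in mm, angles in rad, forces in N, time in s.
With the tool pointing down it reaches from about 350 to 775 mm from the base axis. Payload 7.3 kg.
Tool frame: the origin (TCP) lies midway between the tips of the shut fingers; the grasp point (between the pads) lies 19 mm behind it; z points along the fingers, x is the direction in which the jaws open and shut, and the axes are right-handed (so a half turn about z gives the same grasp; the last joint's range is limited). The gripper opens to 92 mm and grips with 3 to 60 N. Pads are 19 mm wide; open, the fingers measure 130 mm over their backs; the gripper's body (75 mm by 190 mm) begins 47 mm behind the grasp point.
Start: joints at [0.97, 0.342, 1.524, -0, 1.275, -0.146], TCP at [230.612, 471.66, 226.741] pointing down, gripper open.
Joint ranges: [-2.53, 2.53], [-0.77, 2.02], [0.04, 2.7], [-1, 4.14], [0.28, 2.66], [-3.11, 3.11]. Speed limits (rad/s): [2.57, 2.57, 3.14, 3.14, 3.14, 3.14].

### API

Orientations are given as [roll, pitch, yaw] about the fixed x, y, z axes, in that order (R = Rz(yaw) Ry(pitch) Rx(roll)).
In Python, from plant import bot gives the robot as it stands.
- The arm moves only by the shell command python3 -m pendant 'ROWS' [OPENING]. ROWS is JSON, a list of rows, each an object with "linear": the shift along the world's x, y, z in mm, a list of three; "twist": the turn about the world's z in degrees. In form: [{"linear": [x, y, z], "twist": twist}, ...]. A call has 1 to 20 rows; each row is the pose to reach, as a shift and turn from the pose commanded when the call began; what a row does not reach only later rows make up. A row lasts 1/8 s, in which the tool goes at most 62.5 mm and 10.7 degrees, less where a joint would pass 70% of its speed; a pose out of reach is approached as far as the arm can. A call with a gripper value outside its range is refused whole. OPENING is the closure in counts, from 0 (fully open) to 255 (shut), set as the call begins (- or left out, the last holds). The fingers move at their own pace and stop on an object; the grip force is fixed at half the most. Time passes only in rows, so rows that repeat a pose let the fingers close. It gives the time, the measured TCP pose, the force and the opening at its end, in the units of the state.
- bot.get_obs(): the state, without advancing time (a new reading comes with each control period).
- bot.capture(name): name is "scene" or "side" or "wrist"; returns a dict with "frame" (400x640x3 uint8, blue, green, red), "z_map" (400x640 float32, mm along the optical axis (not along the pixel's ray), 0 where there is no reading), "fx", "fy", "cx", "cy" (pixels), "rvec" (rotation vector, rad) and "tvec" (3), from world to camera coordinates, as OpenCV has them. Camera axes: x right, y down, z forward; pixel columns grow to the right and rows downward; lengths in mm; the calibration is good to about 2 mm. The wrist camera is an equidistant fisheye: a pixel r from the principal point sees the ray r / f radians off the axis. A picture is of the moment at which its call begins.
- bot.close_job(): hands the job in, once; it reports no verdict.
The state is a dict: "time": time; "joint_positions": joint angles; "dq": joint speeds; "tau": joint torques, N m; "tool_pos": TCP position; "tcp_rot": TCP orientation; "contact_force": force on the tool from outside, world axes, zero at the start; "moment": the same for the moment, N m; "grip_width": finger opening in mm.
Only numpy, scipy, OpenCV 4.12 (cv2) and the standard library are available. Lean on these libraries where they do the work, as an engineer would, in place of code of your own. Each camera call takes 0.05 s, during which the arm holds its last target. There are 200 camera calls.

## Working session

There is one attempt and no reset: what is moved stays moved. The work goes in short steps, Python scripts to look and compute and a shell command to move; the robot and the scene stay as the last step left them, time stands still between calls to the robot, and variables do not carry over. Pictures are saved under pics/ and viewed, about 8 in all and at most 12, crops included, and the job is handed in when it is done.

```bash
ls; mkdir -p pics; cat > h.py <<'E'
import numpy as np, cv2
from plant import bot
def cap(n):
    c=bot.capture(n); np.savez(''+n+'.npz',**c); return c
def load(n): return dict(np.load(''+n+'.npz'))
def pts(c):
    h,w=c['z_map'].shape; v,u=np.mgrid[:h,:w]; z=c['z_map']
    P=np.stack([(u-c['cx'])/c['fx']*z,(v-c['cy'])/c['fy']*z,z],-1)
    R=cv2.Rodrigues(np.array(c['rvec'],float))[0]
    P=(P-np.array(c['tvec']).ravel())@R; P[z==0]=np.nan
    return P
E
python3 - <<'E'
from h import *
print(bot.get_obs())
for n in('scene','side'):
    c=cap(n); cv2.imwrite(f'pics/{n}1.png',c['frame']); print(n,c['fx'],c['cx'],c['cy'],c['rvec'],c['tvec'])
E
```

```text
pics
{'time': 0.0, 'joint_positions': array([ 9.70002435e-01,  3.42694751e-01,  1.52502497e+00, -1.06797529e-05,
        1.27541307e+00, -1.45983766e-01]), 'dq': array([1.41868409e-04, 6.44248968e-04, 8.57645254e-05, 3.14397022e-04,
       1.38913321e-04, 2.03573362e-03]), 'tau': array([ 6.06694430e-04, -4.31249535e+01, -2.44219047e+01,  7.17634242e-02,
        5.61216718e-02, -1.86886796e-04]), 'tool_pos': array([230.36554999, 471.29574715, 226.05671339]), 'tcp_rot': array([-3.14137872e+00,  1.52524189e-03,  1.11598948e+00]), 'contact_force': array([-0.71437554,  0.53590659, -0.04658845]), 'moment': array([ 0.06234107, -0.00125478, -0.01196975]), 'grip_width': 91.93967039839377}
scene 472.93440873107147 320.86020016861204 202.16735342990484 [ 1.80506556  2.03031193 -0.56177426] [  95.04327653 -390.26401529 1785.27147904]
side 472.46409515585265 313.59649893570037 201.9160721006259 [ 2.10825539 -0.41460002  0.2194853 ] [-475.35968522  113.11825923 1261.499133  ]
```

View pics/scene1.png

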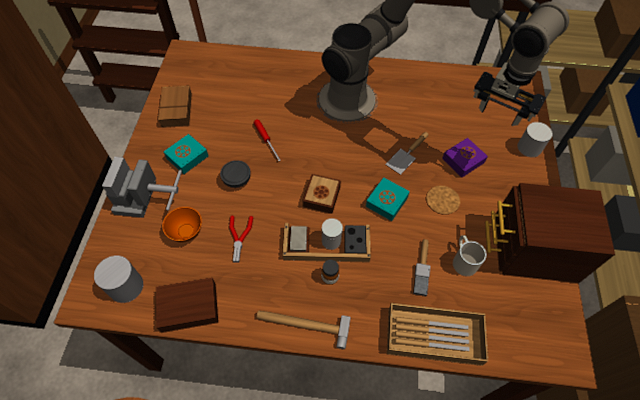

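View pics/side1.png

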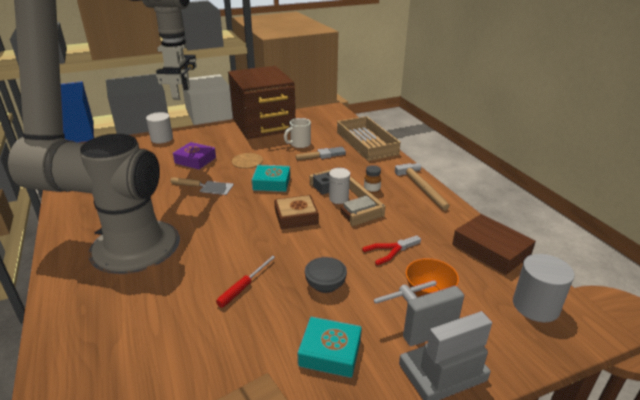

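Scene view: the tin is at (332,234) in the rack (rack spans 283–370 × 222–260), and the mat is at (443,199). There are four block-shaped candidates: wooden with a pale top at (322,192), turquoise at (388,198) and (186,153), and purple at (466,156). The wooden one in front of the mouth fits the description. I'll confirm it with a crop and measure.

```bash
python3 - <<'E'
from h import *
c=load('scene'); P=pts(c)
f=c['frame'][150:300,265:475]; cv2.imwrite('pics/crop1.png',cv2.resize(f,None,fx=3.8,fy=3.8,interpolation=cv2.INTER_CUBIC))
def reg(u0,u1,v0,v1,z0,z1,name):
    p=P[v0:v1,u0:u1].reshape(-1,3); p=p[(p[:,2]>z0)&(p[:,2]<z1)]
    if len(p)<5: print(name,'none');return
    r=cv2.minAreaRect(p[:,:2].astype(np.float32))
    print(name,len(p),'mean',p.mean(0).round(1),'rect',np.round(r[0],1),np.round(r[1],1),round(r[2],1), 'min',p.min(0).round(),'max',p.max(0).round())
reg(300,345,170,215,36,50,'block top')
reg(318,347,215,250,82,100,'tin top')
reg(365,410,175,220,36,50,'turq')
reg(280,375,215,265,30,55,'rack tops')
reg(340,373,218,258,37,50,'dapping')
reg(285,312,218,258,35,45,'oilstone')
reg(318,345,255,285,68,85,'jar')
hsv=cv2.cvtColor(c['frame'],cv2.COLOR_BGR2HSV)
m=np.zeros((400,640),bool); 
v,u=np.mgrid[:400,:640]
m=((u-443)/17)**2+((v-199)/14)**2<1
print('bench z',np.nanmedian(P[200:215,410:420,2]),'mat z',np.nanmedian(P[m][:,2]))
for v_,u_ in [(186,443),(213,443),(199,426),(199,460),(199,443)]: print(u_,v_,P[v_,u_].round(1))
print('cup'); reg(450,490,235,280,70,100,'cup'); reg(405,435,235,300,8,60,'brush')
E
```

```text
block top 862 mean [448.8 -42.8  41.8] rect [446.3 -43.4] [100.5 113.3] 80.8 min [ 386. -100.   36.] max [508.  11.  50.]
tin top 317 mean [604.3   4.5  89.2] rect [604.1   4.5] [62.4 60.4] 33.2 min [570. -26.  82.] max [634.  34.  96.]
turq 893 mean [443.6 169.4  41.9] rect [441.7 169.2] [100.4 113.9] 62.8 min [372. 102.  36.] max [509. 235.  50.]
rack tops 1607 mean [626.4   3.5  37.3] rect [618.9  -8.4] [114.8 262.8] 5.3 min [ 550. -144.   30.] max [685. 125.  54.]
dapping 516 mean [611.5  78.9  40.1] rect [612.3  77.3] [107.6  88. ] 5.4 min [557.  33.  37.] max [668. 124.  48.]
oilstone 377 mean [627.6 -96.8  37.8] rect [626.3 -94.1] [114.6  77.5] 8.9 min [ 576. -141.   35.] max [684. -48.  44.]
jar 203 mean [723.   12.8  74.1] rect [722.1  12.4] [45.8 44.3] 44.9 min [699. -10.  68.] max [746.  36.  81.]
bench z -0.7870990702563188 mat z 3.1611643663259468
443 186 [355.2 356.2   2.6]
443 213 [463.8 352.9   8.1]
426 199 [414.9 299.2   4.8]
460 199 [394.7 413.1  -5.5]
443 199 [409.1 354.4   6.2]
cup
cup 232 mean [631.5 415.2  79.9] rect [629.6 417.5] [74.2 87. ] 69.6 min [576. 377.  70.] max [672. 453.  90.]
brush 589 mean [679.  284.1  17.1] rect [656.3 280.9] [188.4  49.8] 2.4 min [563. 252.   8.] max [750. 307.  28.]
```

View pics/crop1.png

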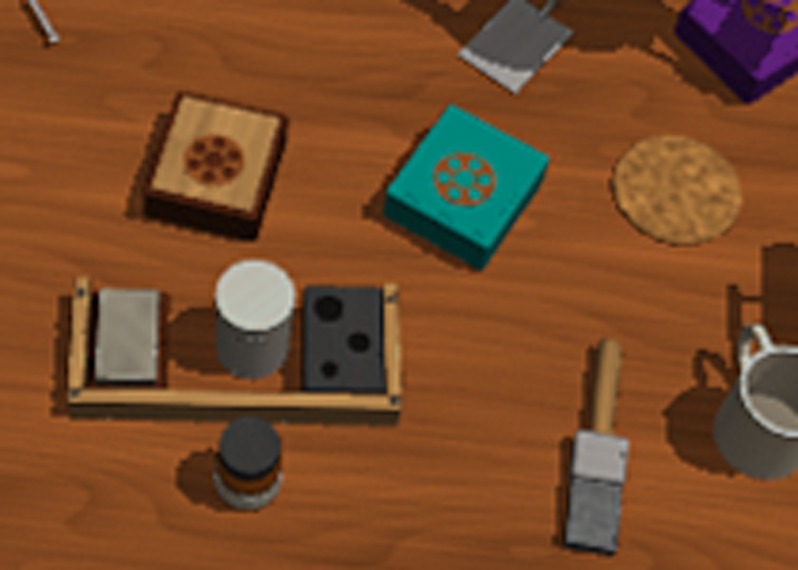

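The crop confirms it: the wooden block with a pale top and rosette, at crop (215,165), sits right before the rack mouth. The bay holds the tin, at crop (255,300). I'll move above the tin.

```bash
python3 -m pendant '[{"linear":[62,-78,-10],"twist":0},{"linear":[125,-156,-20],"twist":0},{"linear":[187,-234,-40],"twist":0},{"linear":[249,-312,-60],"twist":0},{"linear":[311,-390,-80],"twist":0},{"linear":[373.5,-467,-100],"twist":0},{"linear":[373.5,-467,-100],"twist":0},{"linear":[373.5,-467,-100],"twist":0},{"linear":[373.5,-467,-100],"twist":0},{"linear":[373.5,-467,-100],"twist":0},{"linear":[373.5,-467,-100],"twist":0},{"linear":[373.5,-467,-100],"twist":0},{"linear":[373.5,-467,-100],"twist":0},{"linear":[373.5,-467,-100],"twist":0}]' 0
python3 - <<'E'
from h import *
c=load('scene'); hsv=cv2.cvtColor(c['frame'],cv2.COLOR_BGR2HSV); P=pts(c)
# mat: tan, segment about its centre; back-project centroid to z=4
R=cv2.Rodrigues(np.array(c['rvec'],float))[0];t=np.array(c['tvec']).ravel()
def ray(u,v,z):
    d=R.T@np.array([(u-c['cx'])/c['fx'],(v-c['cy'])/c['fy'],1]);o=-R.T@t
    return (o+d*(z-o[2])/d[2]).round(1)
# from enlarged crop (x3.8, offset 265,150)
for n,(x,y,z) in dict(matL=(612,190,4),matR=(742,187,4),matT=(677,136,4),matB=(680,244,4),
   rackNearR=(82,278,36),rackFarR=(72,406,36),rackFarL=(400,398,36),rackNearL=(391,285,36),
   dapIn0=(304,290,40),dapIn1=(304,390,40),oilIn0=(160,291,38),oilIn1=(160,383,38),
   bNR=(182,95,42),bNL=(287,117,42),bFL=(257,224,42),bFR=(146,206,42)).items():
    print(n,ray(265+(x+.5)/3.8-.5,150+(y+.5)/3.8-.5,z))
E
```

```text
time: 1.85
tool_pos: [603.8, 5.7, 127.3]
tcp_rot: [3.141, -0.0, 1.118]
contact_force: [-0.5, -0.5, -0.5]
grip_width: 91.7
matL [417.  298.4   4. ]
matR [400.4 410.1   4. ]
matT [353.9 355.2   4. ]
matB [464.2 355.7   4. ]
rackNearR [ 574.3 -137.6   36. ]
rackFarR [ 688.1 -128.    36. ]
rackFarL [650.8 126.5  36. ]
rackNearL [550.7 113.   36. ]
dapIn0 [566.   43.1  40. ]
dapIn1 [654.8  51.   40. ]
oilIn0 [579.7 -72.8  38. ]
oilIn1 [661.2 -62.1  38. ]
bNR [388.9 -78.6  42. ]
bNL [400.8  13.6  42. ]
bFL [509.9  -1.   42. ]
bFR [503.7 -94.4  42. ]
```

```bash
python3 -m pendant '[{"linear":[0,-1,-30],"twist":0},{"linear":[0,-1,-60],"twist":0},{"linear":[0,-1,-75],"twist":0},{"linear":[0,-1,-75],"twist":0},{"linear":[0,-1,-75],"twist":0}]' 0
python3 -m pendant '[{"linear":[0,0,0],"twist":0},{"linear":[0,0,0],"twist":0},{"linear":[0,0,0],"twist":0},{"linear":[0,0,0],"twist":0},{"linear":[0,0,0],"twist":0},{"linear":[0,0,0],"twist":0},{"linear":[0,0,0],"twist":0},{"linear":[0,0,0],"twist":0}]' 255
python3 -m pendant '[{"linear":[0,0,10],"twist":0},{"linear":[0,0,20],"twist":0},{"linear":[0,0,40],"twist":0},{"linear":[0,0,70],"twist":0},{"linear":[0,0,70],"twist":0},{"linear":[0,0,70],"twist":0}]'
```

```text
time: 2.48
tool_pos: [604.9, 3.7, 52.9]
tcp_rot: [3.14, -0.001, 1.116]
contact_force: [-0.1, -0.9, 0.3]
grip_width: 91.6
time: 3.48
tool_pos: [604.1, 3.4, 52.0]
tcp_rot: [3.141, 0.0, 1.116]
contact_force: [-2.1, -3.3, 4.5]
grip_width: 60.2
time: 4.22
tool_pos: [603.5, 3.9, 120.8]
tcp_rot: [-3.14, 0.0, 1.116]
contact_force: [-0.5, 0.2, -4.9]
grip_width: 60.3
```

```bash
python3 -m pendant '[{"linear":[-10,18,0],"twist":0},{"linear":[-28,50,0],"twist":0},{"linear":[-48,86,0],"twist":0},{"linear":[-68,122,0],"twist":0},{"linear":[-88,158,0],"twist":0},{"linear":[-108,194,0],"twist":0},{"linear":[-128,230,0],"twist":0},{"linear":[-148,266,0],"twist":0},{"linear":[-168,302,0],"twist":0},{"linear":[-184,330,0],"twist":0},{"linear":[-192,345,0],"twist":0},{"linear":[-195.5,351,0],"twist":0},{"linear":[-195.5,351,0],"twist":0},{"linear":[-195.5,351,0],"twist":0},{"linear":[-195.5,351,0],"twist":0}]'
python3 -m pendant '[{"linear":[0,0,-20],"twist":0},{"linear":[0,0,-40],"twist":0},{"linear":[0,0,-55],"twist":0},{"linear":[0,0,-55],"twist":0},{"linear":[0,0,-55],"twist":0}]'
python3 - <<'E'
from h import *
c=cap('scene'); f=c['frame'][120:270,270:500]; cv2.imwrite('pics/crop2.png',cv2.resize(f,None,fx=3.4,fy=3.4,interpolation=cv2.INTER_CUBIC))
E
```

```text
time: 6.1
tool_pos: [409.1, 354.0, 121.7]
tcp_rot: [3.142, -0.0, 1.115]
contact_force: [0.2, -0.0, -3.6]
grip_width: 60.5
time: 6.72
tool_pos: [409.1, 354.8, 67.3]
tcp_rot: [3.141, -0.001, 1.116]
contact_force: [0.4, -0.6, -3.0]
grip_width: 60.7
```

View pics/crop2.png

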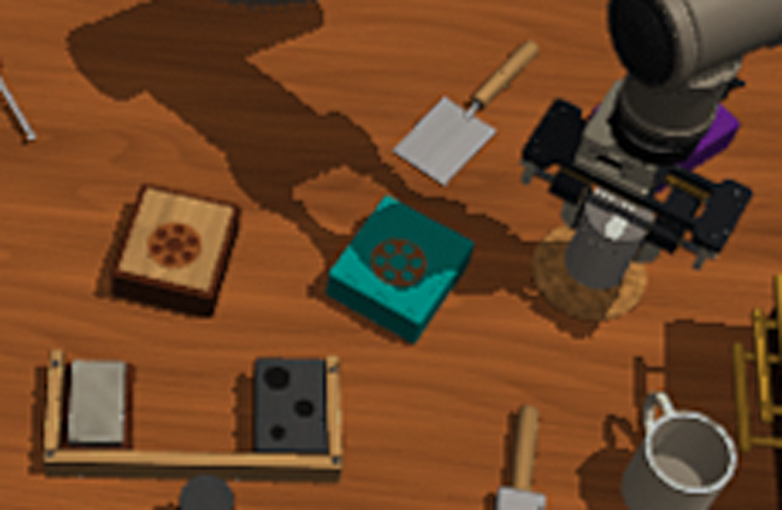

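The tin hangs over the mat, its base at crop (598,285) and the mat centre at about (592,280). The bay is empty and its neighbours have not moved. I'll lower it slowly and release.

```bash
python3 -m pendant '[{"linear":[0,0,-4],"twist":0},{"linear":[0,0,-8],"twist":0},{"linear":[0,0,-10],"twist":0},{"linear":[0,0,-11],"twist":0},{"linear":[0,0,-11],"twist":0},{"linear":[0,0,-11],"twist":0}]'
```

```text
time: 7.52
tool_pos: [408.5, 354.6, 56.0]
tcp_rot: [-3.142, 0.0, 1.116]
contact_force: [-1.5, -2.3, 1.9]
grip_width: 60.9
```

```bash
python3 -m pendant '[{"linear":[0,0,0],"twist":0},{"linear":[0,0,0],"twist":0},{"linear":[0,0,0],"twist":0},{"linear":[0,0,0],"twist":0},{"linear":[0,0,0],"twist":0},{"linear":[0,0,0],"twist":0},{"linear":[0,0,0],"twist":0}]' 0
python3 -m pendant '[{"linear":[0,0,20],"twist":0},{"linear":[0,0,50],"twist":0},{"linear":[0,0,100],"twist":0},{"linear":[0,0,130],"twist":0},{"linear":[0,0,130],"twist":0},{"linear":[0,0,130],"twist":0}]'
```

```text
time: 8.4
tool_pos: [408.6, 354.7, 55.8]
tcp_rot: [3.142, -0.0, 1.116]
contact_force: [-0.1, 0.5, -0.4]
grip_width: 92.0
time: 9.15
tool_pos: [408.1, 354.3, 184.8]
tcp_rot: [-3.141, 0.001, 1.116]
contact_force: [-0.6, -0.0, -0.5]
grip_width: 91.7
```

```bash
python3 -m pendant '[{"linear":[6,-50,0],"twist":-8},{"linear":[12,-105,0],"twist":-16},{"linear":[18,-160,0],"twist":-24},{"linear":[24,-215,0],"twist":-32},{"linear":[30,-270,0],"twist":-40},{"linear":[36,-325,0],"twist":-48},{"linear":[42,-380,0],"twist":-55},{"linear":[48,-440,0],"twist":-58},{"linear":[52,-485,0],"twist":-58},{"linear":[52,-485,0],"twist":-58},{"linear":[52,-485,0],"twist":-58},{"linear":[52,-485,0],"twist":-58},{"linear":[52,-485,0],"twist":-58}]' 110
python3 - <<'E'
from h import *
c=cap('wrist'); cv2.imwrite('pics/wrist1.png',c['frame']); print(c['fx'],c['cx'],c['cy'],c['rvec'],c['tvec'])
c=cap('scene'); P=pts(c)
p=P[160:240,420:470].reshape(-1,3); q=p[(p[:,2]>84)&(p[:,2]<104)]
print('tin',len(q),q.mean(0))
# rack fit on top points: model outer rectangle + yaw
cv2.imwrite('pics/crop3.png',cv2.resize(c['frame'][160:280,270:480],None,fx=3.8,fy=3.8,interpolation=cv2.INTER_CUBIC))
E
```

```text
time: 10.78
tool_pos: [460.6, -129.3, 185.7]
tcp_rot: [-3.141, 0.0, 0.105]
contact_force: [-0.3, -0.3, 0.8]
grip_width: 52.2
309.70691628693146 319.7331077475675 192.49629238196766 [-2.88722347 -0.15127806 -0.01970064] [-443.94539715 -192.44122945  305.4215405 ]
tin 280 [410.0049267  354.88193983  93.03242253]
```

View pics/wrist1.png

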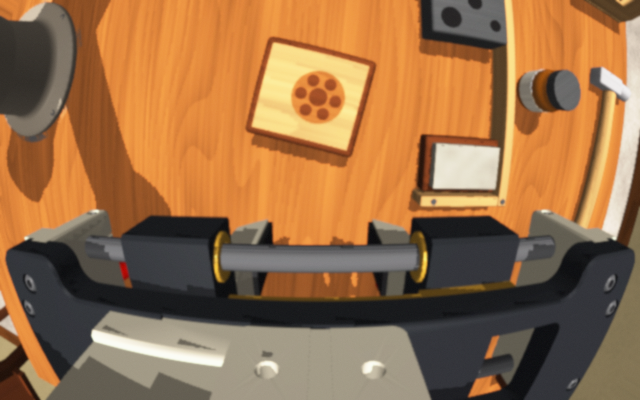

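View pics/crop3.png

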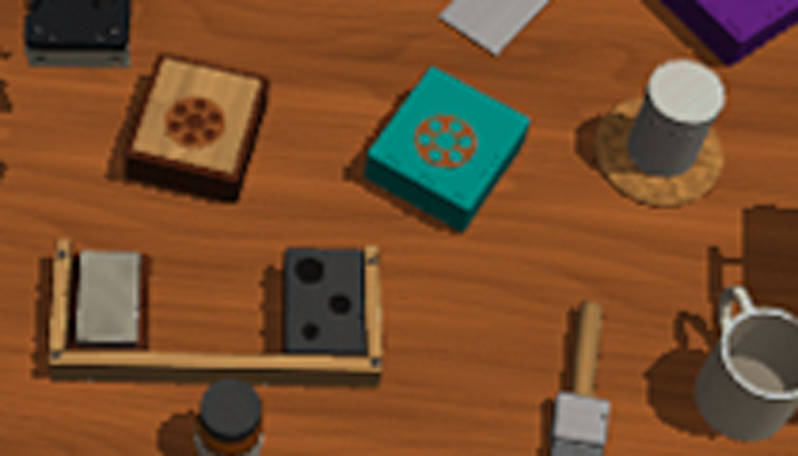

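The tin stands upright on the mat at (410,355), by depth. The wrist view shows the block's corners at (270,38), (376,64), (350,156) and (247,127), and the rack with the oilstone at (420–515, 135–207). I'll back-project these.

```bash
python3 - <<'E'
from h import *
c=load('wrist'); R=cv2.Rodrigues(np.array(c['rvec'],float))[0];t=np.array(c['tvec']).ravel()
K=np.array([[c['fx'],0,c['cx']],[0,c['fy'],c['cy']],[0,0,1]])
def ray(u,v,z):
    a=cv2.fisheye.undistortPoints(np.array([[[u,v]]],float),K,np.zeros(4))[0,0]
    d=R.T@np.array([*a,1]);o=-R.T@t; return (o+d*(z-o[2])/d[2]).round(1)
for n,a in dict(bNL=(270,38,40),bFL=(376,64,40),bFR=(350,156,40),bNR=(247,127,40),rackNR=(414,192,36),rackFR=(509,194,36),
  rackNL=(None),boardTop=(507,3,36),boardBot=(509,190,36),oilNearIn=(426,135,38),oilFarIn=(500,142,38),dapNR=(422,37,40),dapFR=(503,47,40)).items():
    if a: print(n,ray(*a))
# rack fit from the scene depth: tops of boards/packed pieces
c=load('scene');P=pts(c)[215:262,278:378].reshape(-1,3)
q=P[(P[:,2]>30)&(P[:,2]<46)][:,:2]
from scipy.optimize import minimize
best=[]
def cost(s):
    x,y,a=s; d=q-[x,y]; ca,sa=np.cos(a),np.sin(a)
    X=d[:,0]*ca+d[:,1]*sa; Y=-d[:,0]*sa+d[:,1]*ca
    # outside union of boards and pieces
    def box(x0,x1,y0,y1): return np.hypot(np.maximum(0,np.maximum(x0-X,X-x1)),np.maximum(0,np.maximum(y0-Y,Y-y1)))
    dd=np.minimum.reduce([box(-45,67,-131.5,-55),box(-45,67,55,131.5),box(55,67,-131,131)])
    return np.minimum(dd,15).__pow__(2).mean()
for a in(.05,.1,.15):
    r=minimize(cost,[608,-10,a],method='Nelder-Mead',options=dict(xatol=.01,fatol=1e-5)); print(r.x.round(3),r.fun)
E
```

```text
bNL [396.5   9.2  40. ]
bFL [502.3  -6.4  40. ]
bFR [ 487.1 -100.8   40. ]
bNR [382.4 -81.8  40. ]
rackNR [ 560.5 -131.1   36. ]
rackFR [ 683.3 -120.6   36. ]
boardTop [651.  102.9  36. ]
boardBot [ 681.9 -115.8   36. ]
oilNearIn [563.  -69.8  38. ]
oilFarIn [654.6 -62.9  38. ]
dapNR [546.8  30.6  40. ]
dapFR [644.1  44.   40. ]
[ 6.0706e+02 -9.4520e+00  9.4000e-02] 0.015203706299532018
[ 6.07064e+02 -9.48100e+00  9.40000e-02] 0.015203746161602001
[ 6.07061e+02 -9.46700e+00  9.40000e-02] 0.01520372022839546
```

```bash
python3 -m pendant '[{"linear":[-2,-1,-50],"twist":0},{"linear":[-2,-1,-110],"twist":0},{"linear":[-2,-1,-150],"twist":0},{"linear":[-2,-1,-168],"twist":0},{"linear":[-2,-1,-170],"twist":0},{"linear":[-2,-1,-170],"twist":0}]'
python3 -m pendant '[{"linear":[0,5,0],"twist":0},{"linear":[-1,10,0],"twist":0},{"linear":[-1.5,15,0],"twist":0},{"linear":[-2,20,0],"twist":0},{"linear":[-2.5,25,0],"twist":0},{"linear":[-3,30,0],"twist":0},{"linear":[-3.5,35,0],"twist":0},{"linear":[-4,40,0],"twist":0},{"linear":[-4.5,45,0],"twist":0},{"linear":[-4.5,45,0],"twist":0},{"linear":[-4.5,45,0],"twist":0}]'
```

```text
time: 11.62
tool_pos: [459.2, -131.4, 16.4]
tcp_rot: [3.141, -0.001, 0.104]
contact_force: [-0.0, -0.0, -0.0]
grip_width: 52.1
time: 13.0
tool_pos: [453.3, -85.9, 15.4]
tcp_rot: [-3.141, 0.002, 0.104]
contact_force: [0.0, 0.2, -0.9]
grip_width: 52.2
```

```bash
python3 -m pendant '[{"linear":[1,-12,0],"twist":0},{"linear":[2,-25,0],"twist":0},{"linear":[2,-25,60],"twist":10},{"linear":[-10,-25,115],"twist":20},{"linear":[-40,-10,115],"twist":30},{"linear":[-65,10,115],"twist":40},{"linear":[-80,30,115],"twist":50},{"linear":[-90,51,115],"twist":60},{"linear":[-90,51,115],"twist":70},{"linear":[-90,51,115],"twist":80},{"linear":[-90,51,115],"twist":90},{"linear":[-90,51,115],"twist":90},{"linear":[-90,51,115],"twist":90}]'
python3 - <<'E'
from h import *
c=cap('scene');P=pts(c)[160:225,290:355].reshape(-1,3)
q=P[(P[:,2]>36)&(P[:,2]<48)][:,:2]
r=cv2.minAreaRect(q.astype(np.float32)); print(len(q),r,q.mean(0))
m=np.array(r[0])-[607,-9.5]; print('rack frame',m@[.995,.1],m@[-.1,.995])
cv2.imwrite('pics/crop4.png',cv2.resize(c['frame'][160:265,275:385],None,fx=5.6,fy=5.6,interpolation=cv2.INTER_CUBIC))
E
```

```text
time: 14.62
tool_pos: [364.2, -35.7, 130.8]
tcp_rot: [3.142, -0.0, 1.67]
contact_force: [-0.2, -0.5, 0.1]
grip_width: 52.1
849 ((434.36602783203125, -22.32260513305664), (113.62703704833984, 99.3935775756836), 2.3265268802642822) [436.04485309 -22.08591146]
rack frame -173.05306282043458 4.5049051094055175
```

View pics/crop4.png

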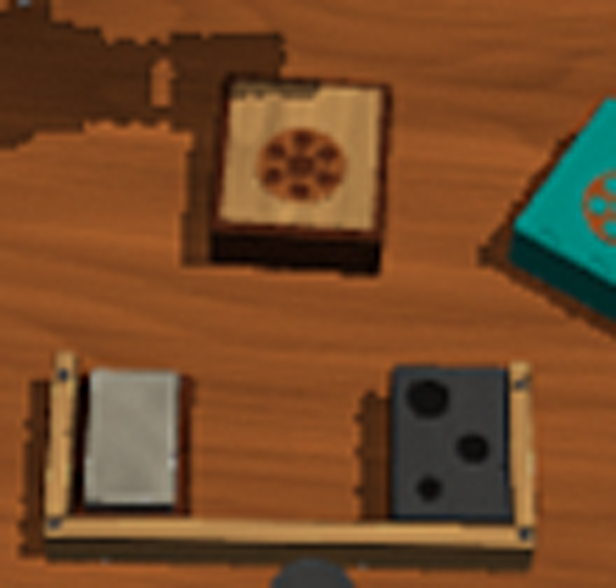

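The block is now square to the rack, with its top at crop (215–390, 80–240), and about 4 mm to +y of the bay axis. I'll lower behind it and push it to the mouth, drifting −4 mm sideways.

```bash
python3 -m pendant '[{"linear":[-4,5,-20],"twist":0},{"linear":[-4,5,-60],"twist":0},{"linear":[-4,5,-100],"twist":0},{"linear":[-4,5,-113],"twist":0},{"linear":[-4,5,-113],"twist":0},{"linear":[-4,5,-113],"twist":0}]'
python3 -m pendant '[{"linear":[6,0.3,0],"twist":0},{"linear":[12,0.6,0],"twist":0},{"linear":[18,0.9,0],"twist":0},{"linear":[24,1.2,0],"twist":0},{"linear":[30,1.5,0],"twist":0},{"linear":[36,1.8,0],"twist":0},{"linear":[42,2.1,0],"twist":0},{"linear":[48,2.4,0],"twist":0},{"linear":[54,2.7,0],"twist":0},{"linear":[60,3,0],"twist":0},{"linear":[66,3.3,0],"twist":0},{"linear":[72,3.6,0],"twist":0},{"linear":[78,4,0],"twist":0},{"linear":[83,4.3,0],"twist":0},{"linear":[83,4.3,0],"twist":0},{"linear":[83,4.3,0],"twist":0}]'
python3 - <<'E'
from h import *
c=cap('scene');P=pts(c)[160:265,290:375].reshape(-1,3)
cv2.imwrite('pics/crop5.png',cv2.resize(c['frame'][160:265,275:385],None,fx=5.6,fy=5.6,interpolation=cv2.INTER_CUBIC))
E
```

```text
time: 15.42
tool_pos: [360.6, -30.5, 18.2]
tcp_rot: [3.141, 0.0, 1.674]
contact_force: [0.3, -0.3, 0.2]
grip_width: 52.6
time: 17.42
tool_pos: [443.6, -26.1, 17.9]
tcp_rot: [3.14, 0.0, 1.674]
contact_force: [-0.4, 0.1, -0.6]
grip_width: 52.1
```

View pics/crop5.png

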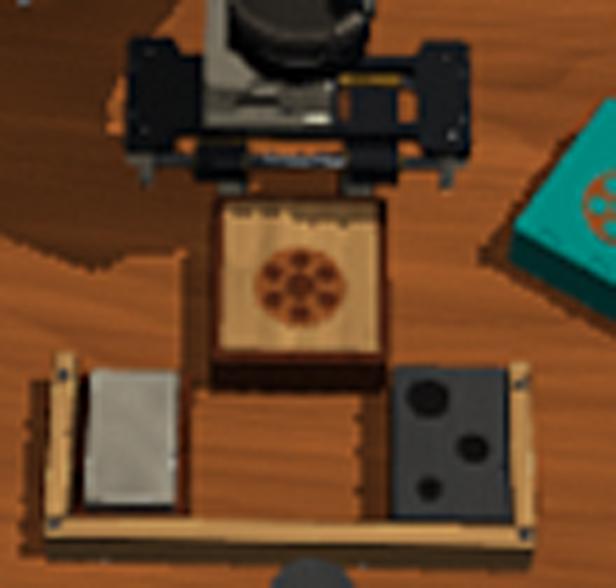

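The front face is at the mouth: block edges at crop x≈211 and 387, oilstone inner edge at ≈190, dapping block edge at ≈390. It looks too close to +y, so I'll compute the gaps.

```bash
python3 - <<'E'
from h import *
c=load('scene'); R=cv2.Rodrigues(np.array(c['rvec'],float))[0];t=np.array(c['tvec']).ravel()
def ray(x,y,z):
    u=275+(x+.5)/5.6-.5; v=160+(y+.5)/5.6-.5
    d=R.T@np.array([(u-c['cx'])/c['fx'],(v-c['cy'])/c['fy'],1]);o=-R.T@t
    return (o+d*(z-o[2])/d[2])
for n,a in dict(bNR=(218,200,40),bNL=(386,202,40),bFR=(211,357,40),bFL=(386,360,40),oilN=(183,372,38),oilF=(187,508,38),dapN=(390,369,40),dapF=(388,518,40),
  rNR=(57,352,36),rNL=(530,363,36),rFR=(45,535,36),rFL=(534,540,36),inR=(78,372,36),inL=(511,365,36)).items():
    w=ray(*a); d=w[:2]-[607,-9.5]; print(n,w[:2].round(1),'rack',(d@[.995,.1]).round(1),(d@[-.1,.995]).round(1))
P=pts(c)[:265].reshape(-1,3)
X=P[:,:2]-[607,-9.5]; x=X@[.995,.1]; y=X@[-.1,.995]; z=P[:,2]
for lo in range(-40,40,20):
    s=(x>lo)&(x<lo+20)&(z>33)&(z<46); 
    print(lo,'dap min y',np.percentile(y[s&(y>20)&(y<125)],3).round(1),'oil max',np.percentile(y[s&(y<-20)&(y>-125)],97).round(1),'outer',y[s&(abs(y)<150)].min().round(1),y[s&(abs(y)<150)].max().round(1))
for lo in range(-140,-60,20):
    s=(x>lo)&(x<lo+20)&(z>36)&(z<46)&(abs(y)<80); print(lo,'block y',np.percentile(y[s],[2,98]).round(1))
E
```

```text
bNR [466.9 -65.7] rack -145.1 -41.9
bNL [456.7  29.7] rack -145.6 54.1
bFR [568.8 -57. ] rack -42.8 -43.4
bFL [559.1  39. ] rack -42.8 53.0
oilN [578.9 -71.3] rack -34.2 -58.6
oilF [660.4 -58.5] rack 48.2 -54.0
dapN [564.5  41.7] rack -37.2 55.2
dapF [654.5  48.7] rack 53.1 53.1
rNR [ 573.6 -142.3] rack -46.5 -128.8
rNL [549.3 118.2] rack -44.6 132.9
rFR [ 684.1 -131.5] rack 64.5 -129.1
rFL [656.2 127. ] rack 62.6 130.9
inR [ 584.7 -128.8] rack -34.2 -116.5
inL [551.8 107.9] rack -43.2 122.3
-40 dap min y 34.3 oil max -30.6 outer -130.6 129.0
-20 dap min y 57.5 oil max -64.9 outer -129.4 131.3
0 dap min y 57.1 oil max -64.2 outer -131.0 130.5
20 dap min y 57.1 oil max -63.6 outer -130.3 129.0
-140 block y [-43.2  52.1]
-120 block y [-42.9  52. ]
-100 block y [-42.3  51.8]
-80 block y [-44.9  50.9]
```

The block's centre is about +4.5 mm off the bay axis, with its front just at the mouth. I'll back off, go round to its +y side and nudge it −4.5 mm with both fingers, clear of the turquoise block.

```bash
python3 -m pendant '[{"linear":[-8,-1,0],"twist":0},{"linear":[-15,-1.5,0],"twist":0},{"linear":[-15,-1.5,50],"twist":-10},{"linear":[-10,0,100],"twist":-20},{"linear":[0,20,100],"twist":-30},{"linear":[15,40,100],"twist":-40},{"linear":[30,60,100],"twist":-50},{"linear":[45,80,100],"twist":-60},{"linear":[51,88,100],"twist":-70},{"linear":[51,88,100],"twist":-80},{"linear":[51,88,100],"twist":-90},{"linear":[51,88,100],"twist":-90},{"linear":[51,88,100],"twist":-90}]'
python3 -m pendant '[{"linear":[0,0,-40],"twist":0},{"linear":[0,0,-80],"twist":0},{"linear":[0,0,-98],"twist":0},{"linear":[0,0,-98],"twist":0},{"linear":[0,0,-98],"twist":0}]'
```

```text
time: 19.1
tool_pos: [493.8, 61.8, 117.7]
tcp_rot: [3.142, 0.0, 0.107]
contact_force: [-0.5, -0.0, 0.2]
grip_width: 52.1
time: 19.73
tool_pos: [494.7, 61.9, 20.5]
tcp_rot: [3.141, -0.001, 0.105]
contact_force: [0.5, 0.5, 0.2]
grip_width: 52.3
```

```bash
python3 -m pendant '[{"linear":[0.4,-4,0],"twist":0},{"linear":[0.8,-8,0],"twist":0},{"linear":[1.1,-11,0],"twist":0},{"linear":[1.4,-14,0],"twist":0},{"linear":[1.7,-17,0],"twist":0},{"linear":[1.9,-18.7,0],"twist":0},{"linear":[1.9,-18.7,0],"twist":0},{"linear":[1.9,-18.7,0],"twist":0},{"linear":[0.5,-8,0],"twist":0},{"linear":[0,0,0],"twist":0},{"linear":[0,0,50],"twist":10},{"linear":[0,0,98],"twist":20},{"linear":[0,0,98],"twist":20}]'
python3 - <<'E'
from h import *
c=cap('scene')
P=pts(c)[:265].reshape(-1,3)
X=P[:,:2]-[607,-9.5]; x=X@[.995,.1]; y=X@[-.1,.995]; z=P[:,2]
for lo in range(-140,-60,20):
    s=(x>lo)&(x<lo+20)&(z>36)&(z<46)&(abs(y)<60); print(lo,'block y',np.percentile(y[s],[2,98]).round(1))
cv2.imwrite('pics/crop6.png',cv2.resize(c['frame'][160:265,275:385],None,fx=5.6,fy=5.6,interpolation=cv2.INTER_CUBIC))
E
```

```text
time: 21.35
tool_pos: [496.4, 62.6, 121.2]
tcp_rot: [3.138, -0.007, 0.455]
contact_force: [-0.5, -0.1, -0.3]
grip_width: 52.2
-140 block y [-43.4  52.2]
-120 block y [-43.1  51.9]
-100 block y [-45.3  51.8]
-80 block y [-44.9  51.7]
```

View pics/crop6.png

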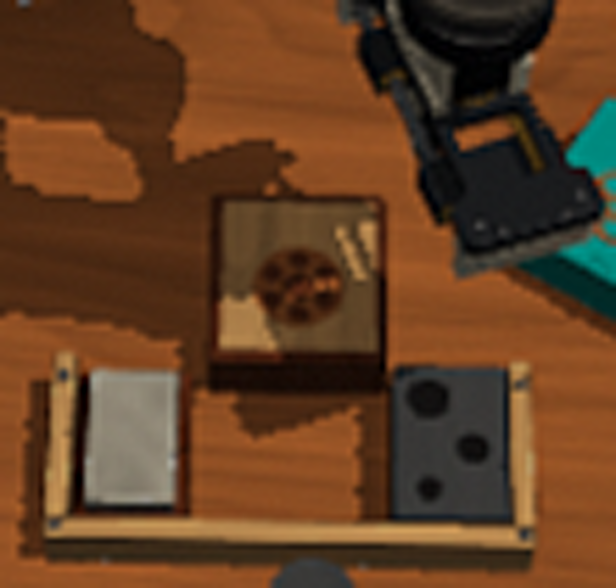

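The block hasn't moved: the fingers stopped just short of it. I'll repeat the nudge about 9 mm deeper.

```bash
python3 -m pendant '[{"linear":[0,0,-40],"twist":-10},{"linear":[0,0,-80],"twist":-20},{"linear":[0,0,-98],"twist":-20},{"linear":[0,0,-98],"twist":-20},{"linear":[1,-10,-98],"twist":-20},{"linear":[1.9,-18,-98],"twist":-20},{"linear":[2.2,-22,-98],"twist":-20},{"linear":[2.5,-25,-98],"twist":-20},{"linear":[2.8,-28,-98],"twist":-20},{"linear":[2.8,-28,-98],"twist":-20},{"linear":[2.8,-28,-98],"twist":-20}]'
python3 - <<'E'
from h import *
c=cap('scene')
P=pts(c)[:265].reshape(-1,3)
X=P[:,:2]-[607,-9.5]; x=X@[.995,.1]; y=X@[-.1,.995]; z=P[:,2]
for lo in range(-140,-60,20):
    s=(x>lo)&(x<lo+20)&(z>36)&(z<46)&(abs(y)<60); print(lo,'block y',np.percentile(y[s],[2,98]).round(1))
E
```

```text
time: 22.78
tool_pos: [497.0, 33.9, 19.7]
tcp_rot: [3.141, -0.0, 0.104]
contact_force: [0.6, 1.4, 1.5]
grip_width: 52.3
-140 block y [-52.9  34. ]
-120 block y [-55.5  21.9]
-100 block y [-54.9  17.3]
-80 block y [-54.3  20.5]
```

```bash
python3 -m pendant '[{"linear":[-1,10,0],"twist":0},{"linear":[-1.5,15,0],"twist":0},{"linear":[-1.5,15,50],"twist":10},{"linear":[-5,12,100],"twist":20},{"linear":[-20,0,100],"twist":30},{"linear":[-40,-20,100],"twist":40},{"linear":[-55,-40,100],"twist":50},{"linear":[-73.5,-60,100],"twist":60},{"linear":[-73.5,-67,100],"twist":70},{"linear":[-73.5,-67,100],"twist":80},{"linear":[-73.5,-67,100],"twist":90},{"linear":[-73.5,-67,100],"twist":90},{"linear":[-73.5,-67,100],"twist":90}]'
python3 - <<'E'
from h import *
c=cap('scene')
P=pts(c)[:265].reshape(-1,3)
X=P[:,:2]-[607,-9.5]; x=X@[.995,.1]; y=X@[-.1,.995]; z=P[:,2]
for lo in range(-140,-60,20):
    s=(x>lo)&(x<lo+20)&(z>36)&(z<46)&(abs(y)<65); print(lo,'block y',np.percentile(y[s],[2,98]).round(1),s.sum())
s=(x>-160)&(x<-42)&(abs(y)<75)&(z>37)&(z<47); print(cv2.minAreaRect(np.c_[x,y][s].astype(np.float32)))
cv2.imwrite('pics/crop7.png',cv2.resize(c['frame'][160:265,275:385],None,fx=5.6,fy=5.6,interpolation=cv2.INTER_CUBIC))
E
```

```text
time: 24.45
tool_pos: [423.4, -32.9, 119.7]
tcp_rot: [-3.141, -0.0, 1.671]
contact_force: [0.1, -0.6, 0.8]
grip_width: 52.5
-140 block y [-52.9  42.6] 156
-120 block y [-52.2  42.6] 160
-100 block y [-54.1  39.3] 159
-80 block y [-54.2  41.7] 160
((-95.40616607666016, -6.635684967041016), (98.65760803222656, 106.52747344970703), 89.82902526855469)
```

View pics/crop7.png

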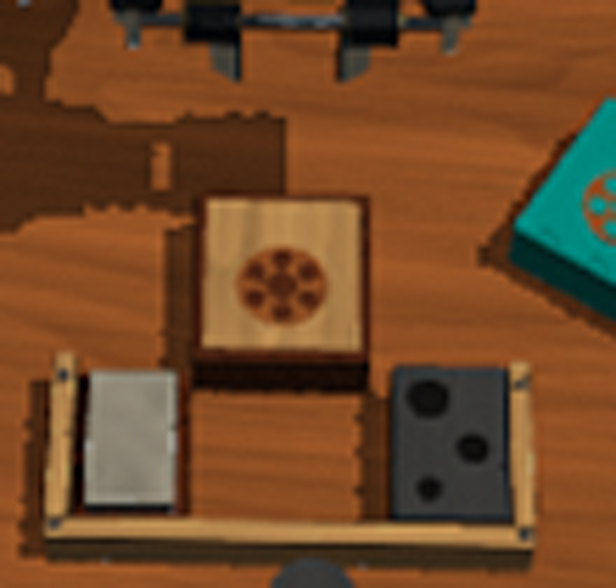

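The block is square, but now about 6 mm to −y (edges at crop x≈196 and 369; it needs about +5 mm). I'll nudge it from the −y side, using that side's measured 15 mm contact offset.

```bash
python3 -m pendant '[{"linear":[15,-15,0],"twist":-10},{"linear":[30,-30,0],"twist":-20},{"linear":[45,-45,0],"twist":-30},{"linear":[60,-60,0],"twist":-40},{"linear":[75,-70,0],"twist":-50},{"linear":[88,-76.5,0],"twist":-60},{"linear":[88,-76.5,0],"twist":-70},{"linear":[88,-76.5,0],"twist":-80},{"linear":[88,-76.5,-20],"twist":-90},{"linear":[88,-76.5,-60],"twist":-90},{"linear":[88,-76.5,-99],"twist":-90},{"linear":[88,-76.5,-99],"twist":-90},{"linear":[88,-76.5,-99],"twist":-90}]'
python3 -m pendant '[{"linear":[-0.5,5,0],"twist":0},{"linear":[-1,10,0],"twist":0},{"linear":[-1.5,15,0],"twist":0},{"linear":[-1.8,18,0],"twist":0},{"linear":[-2.1,21,0],"twist":0},{"linear":[-2.5,24.5,0],"twist":0},{"linear":[-2.5,24.5,0],"twist":0},{"linear":[-2.5,24.5,0],"twist":0}]'
python3 -m pendant '[{"linear":[1,-10,0],"twist":0},{"linear":[1.5,-15,0],"twist":0},{"linear":[1.5,-15,50],"twist":10},{"linear":[-5,-12,100],"twist":20},{"linear":[-20,0,100],"twist":30},{"linear":[-40,20,100],"twist":40},{"linear":[-60,40,100],"twist":50},{"linear":[-80,53,100],"twist":60},{"linear":[-85,57,100],"twist":70},{"linear":[-85,57,100],"twist":80},{"linear":[-85,57,100],"twist":90},{"linear":[-85,57,100],"twist":90},{"linear":[-85,57,100],"twist":90}]'
python3 - <<'E'
from h import *
c=cap('scene')
P=pts(c)[:265].reshape(-1,3)
X=P[:,:2]-[607,-9.5]; x=X@[.995,.1]; y=X@[-.1,.995]; z=P[:,2]
for lo in range(-140,-60,20):
    s=(x>lo)&(x<lo+20)&(z>36)&(z<46)&(abs(y)<65); print(lo,'block y',np.percentile(y[s],[2,98]).round(1),s.sum())
s=(x>-160)&(x<-42)&(abs(y)<75)&(z>37)&(z<47); print(cv2.minAreaRect(np.c_[x,y][s].astype(np.float32)))
cv2.imwrite('pics/crop8.png',cv2.resize(c['frame'][160:265,275:385],None,fx=5.6,fy=5.6,interpolation=cv2.INTER_CUBIC))
E
```

```text
time: 26.12
tool_pos: [512.2, -109.7, 21.8]
tcp_rot: [3.141, -0.001, 0.103]
contact_force: [1.4, -0.2, 0.2]
grip_width: 52.0
time: 27.12
tool_pos: [508.8, -85.0, 20.7]
tcp_rot: [-3.141, 0.0, 0.104]
contact_force: [0.8, -0.8, -0.2]
grip_width: 52.0
time: 28.75
tool_pos: [423.9, -28.2, 120.8]
tcp_rot: [3.142, -0.0, 1.671]
contact_force: [0.5, 0.0, -0.3]
grip_width: 52.5
-140 block y [-52.4  46. ] 155
-120 block y [-52.1  45.4] 155
-100 block y [-51.6  45.5] 162
-80 block y [-51.   45.3] 160
((-95.17888641357422, -2.6710052490234375), (106.42166137695312, 99.27913665771484), 0.994576096534729)
```

Centre is now within about 2–3 mm of the bay axis and square to it. Clearance is 5 mm or more each side, so I'll push in part-way and check.

```bash
python3 -m pendant '[{"linear":[0,0,-50],"twist":0},{"linear":[0,0,-90],"twist":0},{"linear":[0,0,-102],"twist":0},{"linear":[0,0,-102],"twist":0},{"linear":[8,0.8,-102],"twist":0},{"linear":[15,1.5,-102],"twist":0},{"linear":[20,2,-102],"twist":0},{"linear":[25,2.5,-102],"twist":0},{"linear":[30,3,-102],"twist":0},{"linear":[35,3.5,-102],"twist":0},{"linear":[40,4,-102],"twist":0},{"linear":[45,4.5,-102],"twist":0},{"linear":[50,5,-102],"twist":0},{"linear":[55,5.5,-102],"twist":0},{"linear":[60,6,-102],"twist":0},{"linear":[65,6.5,-102],"twist":0},{"linear":[70,7,-102],"twist":0},{"linear":[73.6,7.4,-102],"twist":0},{"linear":[73.6,7.4,-102],"twist":0}]'
python3 - <<'E'
from h import *
c=cap('scene')
cv2.imwrite('pics/crop9.png',cv2.resize(c['frame'][160:265,275:385],None,fx=5.6,fy=5.6,interpolation=cv2.INTER_CUBIC))
E
```

```text
time: 31.18
tool_pos: [498.3, -20.7, 18.8]
tcp_rot: [3.14, 0.0, 1.675]
contact_force: [-0.0, -0.4, 0.3]
grip_width: 52.5
```

View pics/crop9.png

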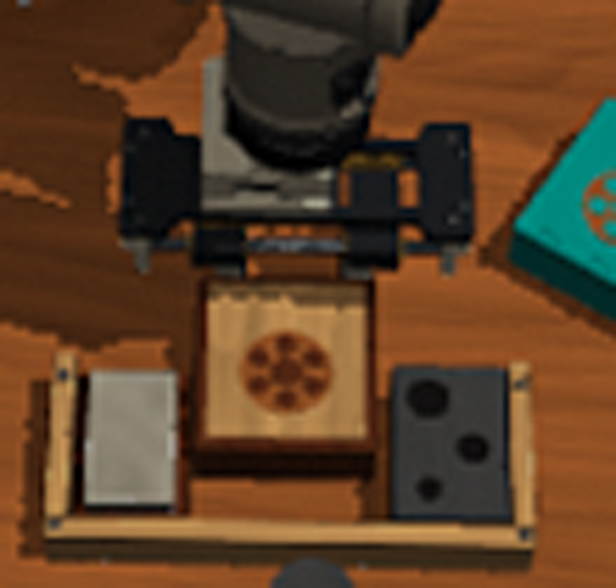

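The block is entering the bay with gaps on both sides (left ≈8–12 px, right ≈14 px), and its neighbours haven't been disturbed. Next I'll push nearly home and creep in until force shows.

```bash
python3 -m pendant '[{"linear":[5,0.5,0],"twist":0},{"linear":[10,1,0],"twist":0},{"linear":[15,1.5,0],"twist":0},{"linear":[20,2,0],"twist":0},{"linear":[25,2.5,0],"twist":0},{"linear":[30,3,0],"twist":0},{"linear":[34,3.4,0],"twist":0},{"linear":[36,3.6,0],"twist":0},{"linear":[37,3.7,0],"twist":0}]'
python3 -m pendant '[{"linear":[1,0.1,0],"twist":0},{"linear":[2,0.2,0],"twist":0}]'
python3 -m pendant '[{"linear":[1,0.1,0],"twist":0},{"linear":[2,0.2,0],"twist":0}]'
```

```text
time: 32.35
tool_pos: [534.5, -16.9, 18.7]
tcp_rot: [-3.141, -0.0, 1.675]
contact_force: [-3.2, -1.2, 2.0]
grip_width: 52.1
time: 32.6
tool_pos: [536.6, -16.7, 18.7]
tcp_rot: [3.142, -0.0, 1.674]
contact_force: [-3.6, 0.2, 1.3]
grip_width: 52.6
time: 32.85
tool_pos: [536.7, -16.7, 18.7]
tcp_rot: [-3.138, -0.0, 1.675]
contact_force: [-10.9, -1.6, 10.0]
grip_width: 52.2
```

```bash
python3 -m pendant '[{"linear":[1,0.1,0],"twist":0},{"linear":[1,0.1,0],"twist":0}]'
```

```text
time: 33.1
tool_pos: [536.8, -16.6, 18.6]
tcp_rot: [-3.136, -0.001, 1.674]
contact_force: [-12.7, -2.7, 8.9]
grip_width: 52.2
```

Firm stop. I'll retreat, clear the view and check.

```bash
python3 -m pendant '[{"linear":[-8,-0.8,0],"twist":0},{"linear":[-20,-2,0],"twist":0},{"linear":[-25,-2.5,50],"twist":0},{"linear":[-50,-5,110],"twist":0},{"linear":[-90,-10,170],"twist":0},{"linear":[-130,-10,200],"twist":0},{"linear":[-130,-10,200],"twist":0},{"linear":[-130,-10,200],"twist":0}]'
python3 - <<'E'
from h import *
c=cap('scene')
P=pts(c)[:290].reshape(-1,3)
X=P[:,:2]-[607,-9.5]; x=X@[.995,.1]; y=X@[-.1,.995]; z=P[:,2]
q=P[(P[:,2]>84)&(P[:,2]<104)&(P[:,1]>300)&(P[:,1]<385)&(P[:,0]<480)]; print('tin',q.mean(0))
s=(abs(x)<80)&(abs(y)<52)&(z>38.5)&(z<47); print(cv2.minAreaRect(np.c_[x,y][s].astype(np.float32)))
for lo in range(-45,45,15):
    t=s&(y>lo)&(y<lo+15); print(lo,np.percentile(x[t],[2,98]).round(1))
cv2.imwrite('pics/crop10.png',cv2.resize(c['frame'][160:290,270:480],None,fx=3.8,fy=3.8,interpolation=cv2.INTER_CUBIC))
E
```

```text
time: 34.1
tool_pos: [409.8, -26.5, 218.6]
tcp_rot: [3.14, 0.0, 1.674]
contact_force: [1.0, -0.2, -0.1]
grip_width: 52.4
tin [409.96552443 354.60809801  93.00224004]
((5.46337890625, -2.8203811645507812), (122.92508697509766, 98.43507385253906), 1.0757101774215698)
-45 [-53.1  51.6]
-30 [-52.5  54.1]
-15 [-52.4  54.4]
0 [-51.3  53. ]
15 [-51.1  54.6]
30 [-49.3  53.2]
```

View pics/crop10.png

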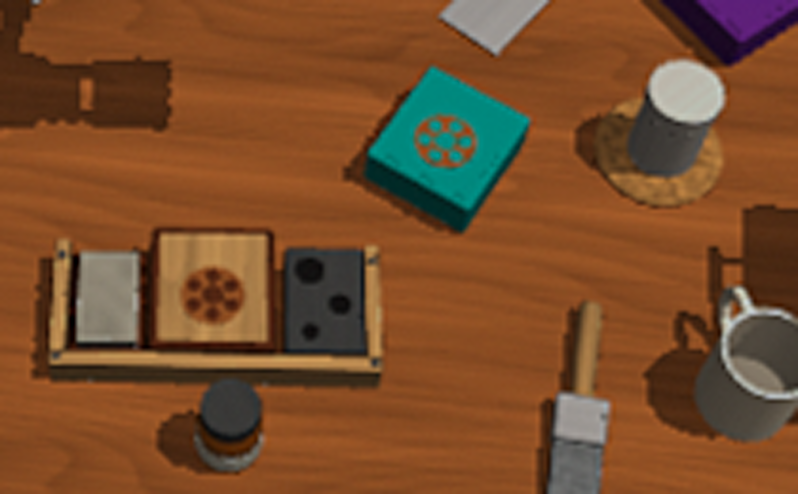

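The block is home by position, but it may be about 1° off flush: depth and image edges disagree on the sign. I'll seat it with shut fingers at its centre, so the back board squares it.

```bash
python3 -m pendant '[{"linear":[40,2,-40],"twist":0},{"linear":[75,4,-80],"twist":0},{"linear":[100,5,-120],"twist":0},{"linear":[105,5.5,-165],"twist":0},{"linear":[105,5.5,-195],"twist":0},{"linear":[105,5.5,-198],"twist":0},{"linear":[105,5.5,-198],"twist":0}]' 255
python3 -m pendant '[{"linear":[5,0.5,0],"twist":0},{"linear":[10,1,0],"twist":0},{"linear":[15,1.5,0],"twist":0},{"linear":[19,1.9,0],"twist":0},{"linear":[21,2.1,0],"twist":0},{"linear":[22,2.2,0],"twist":0},{"linear":[23,2.3,0],"twist":0}]'
```

```text
time: 35.02
tool_pos: [514.8, -20.9, 20.4]
tcp_rot: [-3.141, -0.0, 1.675]
contact_force: [0.1, -0.3, -0.3]
grip_width: 0.2
time: 35.9
tool_pos: [537.0, -18.7, 20.6]
tcp_rot: [-3.14, -0.0, 1.675]
contact_force: [-2.5, -1.4, 2.9]
grip_width: 0.1
```

```bash
python3 -m pendant '[{"linear":[1,0.1,0],"twist":0},{"linear":[2,0.2,0],"twist":0},{"linear":[2,0.2,0],"twist":0}]'
python3 -m pendant '[{"linear":[1,0.1,0],"twist":0},{"linear":[1,0.1,0],"twist":0}]'
```

```text
time: 36.28
tool_pos: [537.0, -18.4, 20.5]
tcp_rot: [-3.136, -0.001, 1.675]
contact_force: [-8.1, -1.8, 6.1]
grip_width: 0.6
time: 36.52
tool_pos: [537.0, -18.4, 20.5]
tcp_rot: [-3.134, -0.001, 1.675]
contact_force: [-11.9, -2.2, 9.0]
grip_width: 0.5
```

```bash
python3 -m pendant '[{"linear":[1,0.1,0],"twist":0},{"linear":[2,0.2,0],"twist":0},{"linear":[2,0.2,0],"twist":0}]'
python3 -m pendant '[{"linear":[-8,-0.8,0],"twist":0},{"linear":[-25,-2.5,0],"twist":0},{"linear":[-30,-2.5,50],"twist":0},{"linear":[-60,-5,110],"twist":0},{"linear":[-95,-10,160],"twist":0},{"linear":[-130,-10,200],"twist":0},{"linear":[-130,-10,200],"twist":0},{"linear":[-130,-10,200],"twist":0}]'
python3 - <<'E'
from h import *
c=cap('scene')
P=pts(c)[:290].reshape(-1,3)
X=P[:,:2]-[607,-9.5]; x=X@[.995,.1]; y=X@[-.1,.995]; z=P[:,2]
s=(abs(x)<80)&(abs(y)<52)&(z>38.5)&(z<47)
for lo in range(-45,45,15):
    t=s&(y>lo)&(y<lo+15); print(lo,np.percentile(x[t],[2,98]).round(1))
q=P[(z>84)&(z<104)&(P[:,1]>300)&(P[:,1]<385)&(P[:,0]<480)]; print('tin',q.mean(0))
cv2.imwrite('pics/crop11.png',cv2.resize(c['frame'][205:280,275:385],None,fx=7,fy=7,interpolation=cv2.INTER_CUBIC))
E
```

```text
time: 36.9
tool_pos: [537.1, -18.2, 20.5]
tcp_rot: [-3.13, -0.002, 1.675]
contact_force: [-18.1, -3.8, 15.3]
grip_width: -0.1
time: 37.9
tool_pos: [412.9, -28.2, 220.6]
tcp_rot: [3.14, 0.0, 1.674]
contact_force: [-0.2, 0.5, 0.9]
grip_width: 0.5
-45 [-50.9  50.4]
-30 [-50.2  56.8]
-15 [-51.7  50.5]
0 [-47.4  53.2]
15 [-48.8  60.6]
30 [-49.3  56.4]
tin [403.12534321 354.77577473  92.83677087]
```

Tin's x read 403 against 410 before, which is probably depth noise or stray pixels. I'll check once more.

```bash
python3 - <<'E'
from h import *
for k in range(3):
    c=cap('scene'); P=pts(c).reshape(-1,3)
    q=P[(P[:,2]>84)&(P[:,2]<104)&(abs(P[:,1]-355)<45)&(abs(P[:,0]-409)<50)]
    print('tin top',len(q),np.median(q,0).round(1),np.percentile(q,[3,97],axis=0).round(1).tolist())
    X=P[:,:2]-[607,-9.5]; x=X@[.995,.1]; y=X@[-.1,.995]; z=P[:,2]
    s=(abs(y)<45)&(z>38.5)&(z<47)&(abs(x)<52); print('block near edge',[np.percentile(x[s&(abs(y-m)<10)],2).round(1) for m in(-35,0,35)])
E
```

```text
tin top 281 [410.  354.9  93. ] [[379.7, 328.6, 86.4], [436.1, 381.8, 98.2]]
block near edge [np.float64(-50.8), np.float64(-48.3), np.float64(-48.4)]
tin top 284 [410.7 355.   93.4] [[381.4, 328.1, 85.8], [437.4, 381.8, 98.8]]
block near edge [np.float64(-48.7), np.float64(-49.2), np.float64(-49.0)]
tin top 283 [411.3 354.7  92.8] [[380.5, 328.5, 86.5], [437.4, 381.5, 98.6]]
block near edge [np.float64(-47.3), np.float64(-49.9), np.float64(-49.0)]
```

The tin reads steady at (410,355), upright on the mat, and the block's near edge is square to the rack. I'm handing in.

```bash
python3 -c "
from plant import bot
print(bot.close_job())"
```

```text
the job is handed in; nothing more can be done
None
```

I handed the job in at about 38 s. The tin stands upright on the cork mat, and the wooden carving block is home in the middle bay.

**What I did:** I lifted the tin out of the bay and set it on the mat. I squared the carving block with two-finger side pushes, then pushed it in from behind. It needed three sideways corrections: one stopped short of the block, one overshot by about 6 mm, and the last brought it within 3 mm of the bay's centre line. Last, I seated the block with shut fingers at about 18 N.

**Last checks:**
- **Tin:** its top measures (410, 355) at 93 mm height, against a mat centre of about (409, 355). The tin is wholly on the mat.
- **Block:** both the two-finger and the shut-finger push came to a firm stop at the same place (tool x about 537). Its near edge is square to the rack to within about 2 mm, allowing for the rounded edge.
- **Everything else:** in the last picture I viewed, taken before the final seating push, the packed pieces, the jar and the turquoise block nearest the rack looked unmoved.

**Readings that disagreed:**
- One tin reading gave x = 403; three repeats gave 410–411, so I took it as depth noise.
- Before the seating push, the depth and image edges disagreed on about 1° of block rotation. The depth readings after it no longer showed this.
- The picture limit stopped me from viewing a final close-up, so the last check of the block was by depth only.

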